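Ready the citrus press: spout down, mesh the reaming cone on its drive and hold it pressed

ROBOT

A 6-joint arm with a two-finger parallel gripper is mounted at the origin on the work surface. World frame = base frame: x ahead of the robot, y to its left, z up, the work surface at z = 0. Lengths are in mm, angles in rad, forces in N, time in s.
With the tool pointing down it reaches from about 300 to 775 mm from the base axis. Payload 14.6 kg.
Tool frame: the origin (TCP) lies on the front face of the gripper's body, between the roots of the fingers; the fingertips stand 97 mm ahead of it and the grasp point (between the pads) lies 78 mm ahead of it; z points along the fingers, y is the line along which they close (so a half turn about z gives the same grasp; the last joint's range is limited). The gripper opens to 94 mm and grips with 3 to 60 N. Pads are 16 mm wide; open, the fingers measure 119 mm over their backs; the gripper's body (75 mm by 177 mm) begins 78 mm behind the grasp point.
Start: joints at [1.189, 0.3, 1.521, -0, 1.321, -0.067], TCP at [170.292, 522.963, 302.646] pointing down, gripper open.
Joint ranges: [-3.03, 3.03], [-0.79, 2.21], [0.23, 2.52], [-1.04, 4.18], [0, 3.07], [-2.55, 2.55]. Speed limits (rad/s): [2.22, 2.22, 2.57, 3.14, 3.14, 3.14].

INTERFACE

Orientations are given as [roll, pitch, yaw] about the fixed x, y, z axes, in that order (R = Rz(yaw) Ry(pitch) Rx(roll)).
In Python, from cell import * gives the robot as it stands.
- The arm moves only by the tool carry_out, never from a script. Its arguments are lists of equal length, an entry for each row: "slide": the shift along the world's x, y, z scaled (see below), a list of three; "dr": the turn, a rotation vector about the world's x, y, z scaled (see below), a list of three; "gripper": the opening in per cent of the stroke, from 0 (shut) to 100 (fully open). A call has 1 to 10 rows; each row is the pose to reach, as a shift and turn from the pose commanded when the call began, turning the shorter way round; what a row does not reach only later rows make up. The controller multiplies each number of a shift by 0.25 m and each number of a turn by 360 degrees. A row lasts 1/12 s, in which the tool goes at most 41.7 mm and 7.16 degrees, less where a joint would pass 70% of its speed; a pose out of reach is approached as far as the arm can. A call with a number of a shift or a turn outside -1 to 1 is refused whole. A call with a gripper value outside its range is refused whole. The fingers move at their own pace and stop on an object; "newtons" is the grip in N (left out, the last holds). Time passes only in rows, so rows that repeat a pose let the fingers close. It gives the time, the measured TCP pose, the force, the opening and the grip force at its end, in the units of the state.
- read_state(): the state, without advancing time (a new reading comes with each control period).
- camera(name): name is "scene" or "top" or "wrist"; returns the picture (400x640x3 uint8, red, green, blue); there is no depth.
- camera_model(name): a dict with "vfov" (degrees; the focal length in pixels is half the picture's height over the tangent of half this angle, whatever the lens; pixels are square), "cx", "cy" (the principal point, pixels), "R" (3x3) and "t" (3): a world point X has camera coordinates R X + t. Camera axes: x right, y down, z forward; pixel columns grow to the right and rows downward; lengths in mm; the calibration is good to about 2 mm. A picture is of the moment at which its call begins: read the wrist's pose just before it. camera_model takes no time and is no camera call; for the wrist camera it gives the pose at the moment of the call.
- sign_off(): hands the job in; it is judged then, once.
The state is a dict: "clock": time; "joints": joint angles; "qd": joint speeds; "effort": joint torques, N m; "eef_pos": TCP position; "eef_rot": TCP orientation; "wrist_force": force on the tool from outside, world axes, zero at the start; "moment": the same for the moment, N m; "finger_gap": finger opening in mm; "finger_force": force on a finger pad.
Only numpy, scipy, OpenCV 4.12 (cv2) and the standard library are available. Lean on these libraries where they do the work, as an engineer would, in place of code of your own. Each camera call takes 0.05 s, during which the arm holds its last target. There are 200 camera calls.

TASK

Make the citrus press in the cupboard ready to run: first tip its orange drip-stop spout all the way down over the tumbler, then pick up the orange reaming cone, fit it upright on the black splined drive shaft, turning it until the splines mesh so that it slides fully home, and push it all the way down against the starter spring. Finish with your gripper still on the cone, keeping it pressed down. Leave the tumbler standing under the spout and do not shift the other things in the cupboard.

Things in the scene. Friction and masses are not known exactly. Their poses are not given: they have to be found in the camera images.
- juicer: Electric citrus press, fixed to the deck. White motor housing about 148 mm across, grey juice collector on top 164 mm across with its rim 158 mm above the deck, white strainer inside it at 144 mm. Origin: centre of the underside, on the drive axis. The spout sticks out along its -x axis.
- spout (a joint): Tilt of the orange drip-stop spout in rad: 0 is tipped up 40 degrees above level, 0.94 is all the way down at a stop (14 degrees below level). It stays where it is left; about 1.5 to 2.5 N of downward push near its tip moves it.
- spout_hinge (a point): The spout's hinge, 82 mm from the axis of the press and 128 mm above the deck, in the middle of the spout's width. The spout is a closed chute 48 mm long from the hinge, 30 mm wide and 15 mm thick (3 mm below the hinge line, 12 mm above it), with a flat roof that can be pushed down from above.
- spout_tip (a point): Middle of the outer edge of the spout's roof. It stands 168 mm above the deck and 29 mm out from the hinge (in plan) when the spout is fully up, 128 mm and 50 mm when it is fully down.
- drive_seat (a point): Centre of the drive shaft's shoulder (white disc, 40 mm across), on its axis, 160 mm above the deck when not pressed; moves and turns with the shaft. z up. Six straight teeth stand on it: 14 mm high with rounded tops, 27 mm across, 3.2 mm wide, along x of this frame and every 60 degrees. The shaft turns either way against a gearbox drag of 0.09 N m, else stays put.
- drive_nose (a point): Top of the steel pilot nose above the teeth of the drive shaft, on its axis, 22.5 mm above the shoulder. The nose is 18 mm across at its foot and narrows upward, so it centres the cone's socket.
- drive_press (a joint): How far the drive shaft is pressed down, in m: 0 is up, 0.005 is the bottom stop. A spring pushes it back up: about 4 N starts it moving and 10 N holds it at the stop.
- cone: Orange reaming cone, 71 mm high, about 90 g, standing upright. Origin: centre of its underside, z up its axis. Six ribs, along x and every 60 degrees. Splined socket in the underside, 30 mm wide, 24 mm deep: meshes when the ribs point as the shaft's teeth do (within 10 degrees, any sixth turn). Unmeshed, it stops 12 mm above the shoulder; home, the origin coincides with drive_seat.
- cone_grip (a point): Best place to grip the cone: on its axis, 34 mm above its underside. The ribbed body is 51 mm across here, with upright sides from 24 to 44 mm above the underside, then rounding off to a blunt tip at 71 mm. Below is a flange 62 mm across and 4 mm thick. The socket has 1.5 mm of radial play on the shaft.
- tumbler: Clear glass tumbler, loose, 68 mm across the rim and 100 mm high, standing on the deck under the spout. Origin: centre of the underside.
- bowl: Loose steel bowl 144 mm across and 50 mm high with the gasket lying in it. Origin: centre of the underside.
- gasket: Loose grey gasket ring, 100 mm across, lying flat in the bowl. Origin: centre of the underside.
- tier: Loose open stainless-steel tiffin tier, 120 mm across (136 mm over its two lugs) and 58 mm high. Origin: centre of the underside.
- whistle: Loose black plastic whistle cap of the pressure cooker, 32 mm across and 40 mm high, standing upright. Origin: centre of the underside.
- pin: Loose wooden rolling pin lying flat on the left, 374 mm long along its x axis and 44 mm thick. Origin: under its middle, on the deck.
- spice_jar: Loose amber glass jar with a steel lid, 56 mm across and 95 mm high, at the back. Origin: centre of the underside.
Things that resemble listed ones, but are neither listed nor needed, are in the scene too. What is shaped like the juicer but red is not meant.

How it is judged (in metres and radians):
On the way, in this order (a step that is already met when the one before it is completed fails the run):
1. the drip-stop spout is tipped all the way down (value of joint spout above 0.84 rad), for 0.2 s.
2. the cone is meshed on the splined drive and fully home (z of cone in the frame of drive_seat between -0.004 and 0.003 m and horizontal distance between cone and drive_seat below 0.003 m and angle between the z axis of cone and the z axis of drive_seat, either way round below 0.06 rad), for 0.2 s.
At the end, for the whole second after the job is handed in: Spout within 0.1 rad of its lower stop; cone meshed and home on the drive (3 mm sideways, 3 mm up, 0.06 rad), at rest, held so that the drive is pressed 3.5 of 5 mm or more; fingers on the cone (over 2 N); tumbler upright (0.1 rad), its centre within 27 mm of the spout tip in plan (all of step 2 and value of joint spout above 0.84 rad and value of joint drive_press above 0.0035 m and contact force between the fingers and cone above 2 N and linear speed of cone below 0.02 m/s and horizontal distance between spout_tip and tumbler below 0.027 m and angle between tumbler's own z axis and vertical below 0.1 rad); the arm keeps its last pose, push and grip.
It fails at once if the tumbler, bowl, gasket, tiffin tier, whistle cap, rolling pin or spice jar is shifted by more than 20 mm or tipped over (distance of any of tumbler, bowl, gasket, tier, whistle, pin, spice_jar from where it was at the start of the episode above 0.02 m or angle between any of tumbler, bowl, gasket, tier, whistle, pin, spice_jar's own z axis and vertical above 0.4 rad).
It also fails if it takes over 64 s, if anything falls off the work surface, if the arm or the gripper's body presses on something with over 40 N, if the wrist force passes 120 N, or if a joint passes its speed limit or range.

## Working session

There is one attempt and no reset: what is moved stays moved. The work goes in short steps, Python scripts to look and compute and a tool call to move; the robot and the scene stay as the last step left them, time stands still between calls to the robot, and variables do not carry over. Pictures are saved under pics/ and viewed, at most 10 in all, crops included, and the job is handed in when it is done.

Besides the shell and the picture viewer there is one more tool, called after "Request:" as a command line: name --argument value ..., lists and objects as JSON in quotes. carry_out: Moves the arm, as the interface text tells. Its arguments: {"type":"object","properties":{"slide":{"type":"array","items":{"type":"array","items":{"type":"number","minimum":-1,"maximum":1}}},"dr":{"type":"array","items":{"type":"array","items":{"type":"number","minimum":-1,"maximum":1}}},"gripper":{"type":"array","items":{"type":"number"}},"newtons":{"type":"number"}},"required":["slide","dr","gripper"]}

```bash
mkdir -p pics
cat > h.py <<'E'
from cell import *
import numpy as np, cv2
def cam(n):
    m=camera_model(n); f=200/np.tan(np.radians(m["vfov"])/2)
    return f,m["cx"],m["cy"],np.array(m["R"]),np.array(m["t"])
def ray(n,u,v,z,m=None):
    f,cx,cy,R,t=m or cam(n); c=-R.T@t; d=R.T@np.array([(u-cx)/f,(v-cy)/f,1]); return c+d*(z-c[2])/d[2]
def proj(n,X,m=None):
    f,cx,cy,R,t=m or cam(n); p=R@np.array(X,float)+t; return np.array([f*p[0]/p[2]+cx,f*p[1]/p[2]+cy])
def shot(n,name):
    im=camera(n); cv2.imwrite(f"pics/{name}.png",im[:,:,::-1]); return im
E
python3 - <<'E'
from h import *
a=shot("scene","s0"); b=shot("top","t0")
for n in ["scene","top"]:
    f,cx,cy,R,t=cam(n); print(n,f,cx,cy,-R.T@t,R[2]); print(camera_model(n).keys())
print(read_state())
E
```

```text
scene 428.9407085439345 316.11510056871606 193.7854418626627 [1197.01342291 -491.44114864  697.72335404] [-0.67418285  0.50779041 -0.53630811]
dict_keys(['vfov', 'cx', 'cy', 'R', 't'])
top 450.26441238609414 320.5135944677172 196.97792090122832 [ 309.46009182   55.05224019 1198.49964904] [ 0.18035439 -0.02847966 -0.9831893 ]
dict_keys(['vfov', 'cx', 'cy', 'R', 't'])
{'clock': 0.1, 'joints': array([ 1.18939566e+00,  3.00378094e-01,  1.52153898e+00, -4.70612099e-06,
        1.32071780e+00, -6.65676620e-02]), 'qd': array([ 0.00028622, -0.00204735, -0.00090304, -0.00071112, -0.00141726,
       -0.00051257]), 'effort': array([ 1.50076274e-03, -5.32651305e+01, -3.53279722e+01,  7.08811590e-02,
        2.35972193e-02, -7.40817609e-05]), 'eef_pos': array([170.24324835, 522.83338214, 302.15510642]), 'eef_rot': array([-3.14055243e+00, -6.47791734e-05,  2.82676078e+00]), 'wrist_force': array([-1.17607138,  0.9309576 ,  0.44051556]), 'moment': array([ 0.00234554,  0.0305518 , -0.01257646]), 'finger_force': 0.0, 'finger_gap': 93.78835510425495}
```

View pics/s0.png

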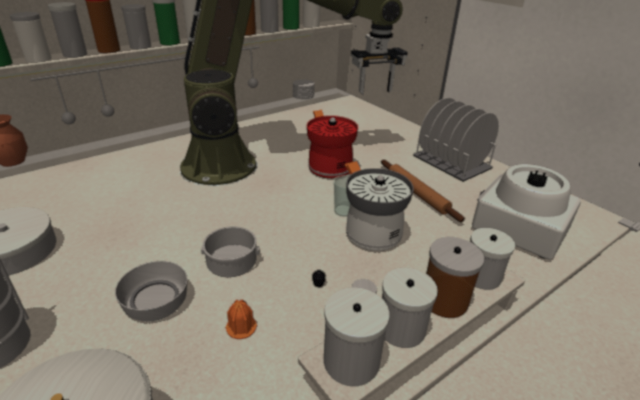

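View pics/t0.png

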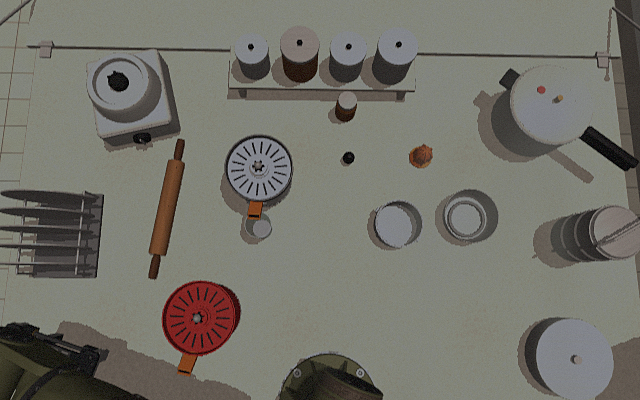

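The scene view shows the white press at (378,205), the red look-alike at (332,145) and the cone at (240,320). The top view shows the white press at (259,168) with its spout at (255,210) over the tumbler at (259,228). It also has the red press at (201,317), a blender base at (118,80), the cone at (421,156), the whistle at (348,158), the tier at (397,225), the bowl at (469,217), the jar at (345,107) and the pin at (167,210).

Candidates for the press in the top view:
- White press (259,168): chosen, because it is white with a strainer and has the tumbler under its spout.
- Red press (201,317): ruled out by colour.
- Blender base (118,80): ruled out by shape.

The only orange cone is at (421,156).

Run:
```python
from h import *
b=cv2.imread("pics/t0.png"); s=cv2.imread("pics/s0.png")
c=lambda im,x,y,w,h,k: cv2.resize(im[y:y+h,x:x+w],None,fx=k,fy=k,interpolation=cv2.INTER_CUBIC)
A=c(b,215,125,100,120,4); B=c(b,395,130,50,50,8)
out=np.zeros((600,800,3),np.uint8); out[:480,:400]=A; out[:400,400:]=B
out[400:600,400:640]=c(s,210,290,60,50,4)
cv2.imwrite("pics/c0.png",out)
print("axis@158",ray("top",259,167,158),"cone top",ray("top",421,156,35), ray("scene",241,330,0))
```

```text
axis@158 [571.08097275 171.05567215 158.        ] cone top [ 637.71741156 -248.6886962    35.        ] [ 6.48393580e+02 -2.57321378e+02  1.13686838e-13]
```

View pics/c0.png

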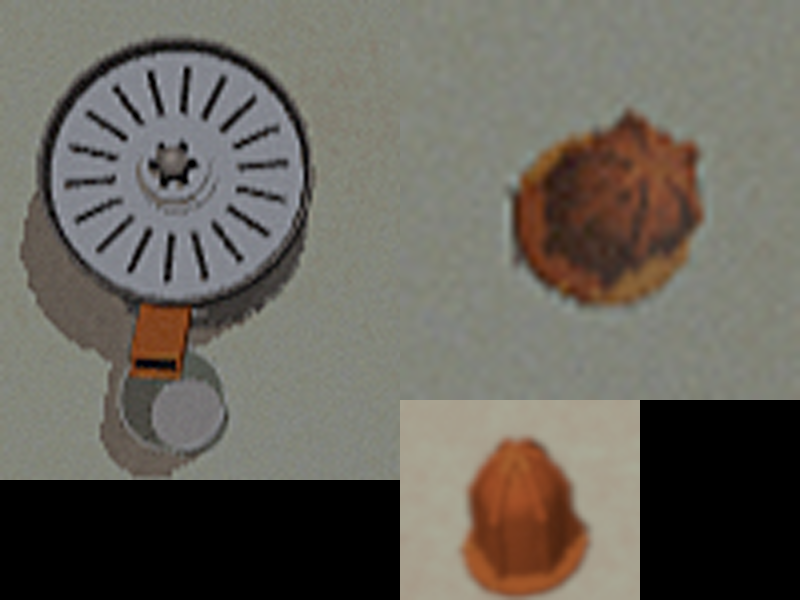

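The crop confirms both choices. The left part shows the white press with its splined nose at crop (172,165) and the raised orange spout at (160,340), pointing down-left to the tumbler at (175,405). The right part shows the six-ribbed orange cone standing upright. I'll go there for a closer wrist-camera look.

Request:
carry_out --slide '[[1,-1,0.4],[1,-1,0.4],[1,-1,0.4],[1,-1,0.4],[1,-1,0.4],[1,-1,0.4],[1,-1,0.4],[1,-1,0.4],[1,-1,0.4],[1,-1,0.4]]' --dr '[[0,0,0],[0,0,0],[0,0,0],[0,0,0],[0,0,0],[0,0,0],[0,0,0],[0,0,0],[0,0,0],[0,0,0]]' --gripper '[0,0,0,0,0,0,0,0,0,0]'

```text
clock: 0.93
eef_pos: [423.3, 269.6, 404.0]
eef_rot: [3.141, 0.002, 2.822]
wrist_force: [-0.2, 0.7, 0.5]
finger_gap: 30.5
finger_force: 0.0
```

Run:
```python
from h import *
s=read_state(); print(s["clock"],s["eef_pos"],s["eef_rot"],s["joints"],s["finger_gap"])
f,cx,cy,R,t=cam("wrist"); C=-R.T@t; print(f,cx,cy,C-s["eef_pos"],R)
for X in ([571,171,182],[489,175,128],[454,178,100]): print(proj("wrist",X))
```

```text
0.9333 [423.34997803 269.58290687 403.95032534] [3.14088210e+00 1.85337276e-03 2.82243408e+00] [ 4.94338401e-01  1.31279960e-01  1.49210234e+00 -8.59983709e-04
  1.51642083e+00 -7.57254039e-01] 30.53693574573714
284.0115779116645 319.9689985086454 198.08307843129867 [-68.12690852  21.91682873  82.30218414] [[ 0.31417445  0.94936415  0.00145683]
 [ 0.91896651 -0.3044994   0.25056072]
 [ 0.23831697 -0.077381   -0.96809979]]
[282.35884211 324.98310243]
[269.3570182  248.36785834]
[265.94118596 218.04485347]
```

Request:
carry_out --slide '[[0.16,-0.35,0],[0.16,-0.35,0],[0.16,-0.35,0],[0.16,-0.35,0],[0.16,-0.35,0],[0.16,-0.35,0]]' --dr '[[0,0,0],[0,0,0],[0,0,0],[0,0,0],[0,0,0],[0,0,0]]' --gripper '[0,0,0,0,0,0]'

```text
clock: 1.43
eef_pos: [459.9, 186.3, 402.5]
eef_rot: [-3.142, -0.0, 2.827]
wrist_force: [-0.5, 0.3, 0.1]
finger_gap: 0.2
finger_force: 0.0
```

Run:
```python
from h import *
import pickle
m=cam("wrist"); s=read_state(); im=shot("wrist","w0"); pickle.dump(m,open("w0.pkl","wb"))
print(s["eef_pos"],s["finger_gap"])
ov=cv2.cvtColor(im,cv2.COLOR_RGB2BGR); ov=cv2.resize(ov,(800,500),interpolation=cv2.INTER_CUBIC)
cv2.imwrite("pics/w0b.png",ov)
```

```text
[459.8776218  186.34445188 402.46394981] 0.1606535434634526
```

View pics/w0b.png

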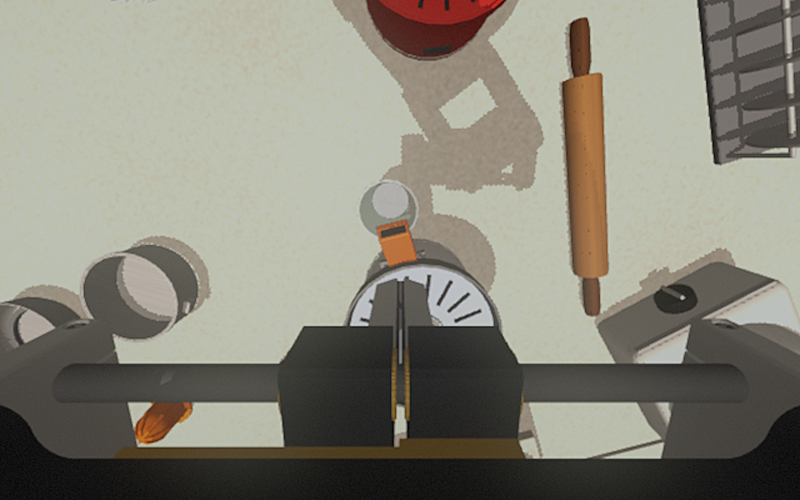

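The wrist view (800x500) shows the spout with its roof edge from (378,229) to (407,222), just over the tumbler at (388,205). The closed fingers end at (400,285) and hide the drive shaft.

Run:
```python
from h import *
import pickle
m=pickle.load(open("w0.pkl","rb"))
print("tip wrist",ray("wrist",314,180.4,168,m),"tip top",ray("top",254.75,214.3,168))
# axis from top view: fit the rim ellipse by aligning projected circle with dark ring of image
im=cv2.imread("pics/t0.png"); hsv=cv2.cvtColor(im,cv2.COLOR_BGR2HSV)
g=cv2.GaussianBlur(cv2.cvtColor(im,cv2.COLOR_BGR2GRAY),(3,3),0).astype(float)
from scipy.ndimage import map_coordinates
from scipy.optimize import minimize
f,cx,cy,R,t=cam("top"); a=np.linspace(0,2*np.pi,180)
def samp(c,r,z):
    X=np.c_[c[0]+r*np.cos(a),c[1]+r*np.sin(a),np.full(180,z)]@R.T+t
    return map_coordinates(g,[f*X[:,1]/X[:,2]+cy,f*X[:,0]/X[:,2]+cx],order=1)
best=min(((np.mean(samp((x,y),79.5,158)),x,y) for x in range(555,590) for y in range(155,190)))
print("axis",best)
best=min(((np.mean(samp((x,y),30.5,2)-samp((x,y),35,2)),x,y) for x in range(615,660) for y in range(-275,-230)))
print("cone",best)
# tumbler rim
print("tumbler top-rim centre guess",ray("top",215+188/4,125+413/4,0), ray("wrist",389/1.25,200/1.25,0,m))
print("shaft nose",ray("top",215+174/4,125+164/4,178))
```

```text
tip wrist [447.39143143 182.97060074 168.        ] tip top [456.44914477 176.42648495 168.        ]
axis (np.float64(52.0398358610995), 568, 172)
cone (np.float64(-26.769497432448432), 645, -255)
tumbler top-rim centre guess [443.08980243 175.83025151   0.        ] [441.82972435 176.30835498   0.        ]
shaft nose [568.43017595 170.05350654 178.        ]
```

Request:
carry_out --slide '[[0,-0.03,-0.16],[0,-0.03,-0.32],[0,-0.03,-0.46],[0,-0.03,-0.52],[0,-0.03,-0.55],[0,-0.03,-0.58],[0,-0.03,-0.61],[0,-0.03,-0.64],[0,-0.03,-0.67],[0,-0.03,-0.67]]' --dr '[[0,0,0],[0,0,0],[0,0,0],[0,0,0],[0,0,0],[0,0,0],[0,0,0],[0,0,0],[0,0,0],[0,0,0]]' --gripper '[0,0,0,0,0,0,0,0,0,0]'

```text
clock: 2.32
eef_pos: [460.0, 178.2, 234.2]
eef_rot: [-3.141, -0.001, 2.827]
wrist_force: [-0.1, -0.6, -0.3]
finger_gap: 0.7
finger_force: 0.1
```

Request:
carry_out --slide '[[0,0,-0.01],[0,0,-0.02],[0,0,-0.02]]' --dr '[[0,0,0],[0,0,0],[0,0,0]]' --gripper '[0,0,0]'

```text
clock: 2.57
eef_pos: [460.3, 178.2, 231.6]
eef_rot: [3.141, 0.0, 2.827]
wrist_force: [-10.8, -0.3, 17.8]
finger_gap: 0.6
finger_force: 9.9
```

The spout is at its stop: 18 N at a fingertip height of 134.6 mm, where 135 mm was predicted. Next I lift, open the gripper and look at the shaft between the fingers.

Request:
carry_out --slide '[[0,0,0.16],[0,0,0.32],[0.1,0,0.44],[0.25,-0.02,0.56],[0.4,-0.04,0.64],[0.52,-0.04,0.68],[0.52,-0.04,0.68],[0.52,-0.04,0.68],[0.52,-0.04,0.68]]' --dr '[[0,0,0],[0,0,0],[0,0,0],[0,0,0],[0,0,0],[0,0,0],[0,0,0],[0,0,0],[0,0,0]]' --gripper '[0,0,100,100,100,100,100,100,100]'

```text
clock: 3.32
eef_pos: [590.0, 167.9, 399.3]
eef_rot: [-3.141, -0.001, 2.827]
wrist_force: [-1.0, 0.4, 0.1]
finger_gap: 43.5
finger_force: 0.0
```

Run:
```python
from h import *
import pickle
m=cam("wrist"); s=read_state(); im=shot("wrist","w1"); pickle.dump(m,open("w1.pkl","wb"))
print(s["eef_pos"],s["finger_gap"])
p=proj("wrist",[568,171.5,175],m); print(p)
u,v=int(p[0]),int(p[1]); u0=max(0,u-50); v0=max(0,min(v-37,325)); print(u0,v0)
c=cv2.resize(im[v0:v0+75,u0:u0+100,::-1],None,fx=8,fy=8,interpolation=cv2.INTER_CUBIC)
cv2.imwrite("pics/w1b.png",c)
```

```text
[589.97616351 167.92410445 399.33111035] 43.47041279297747
[317.24188535 172.18554776]
267 135
```

View pics/w1b.png

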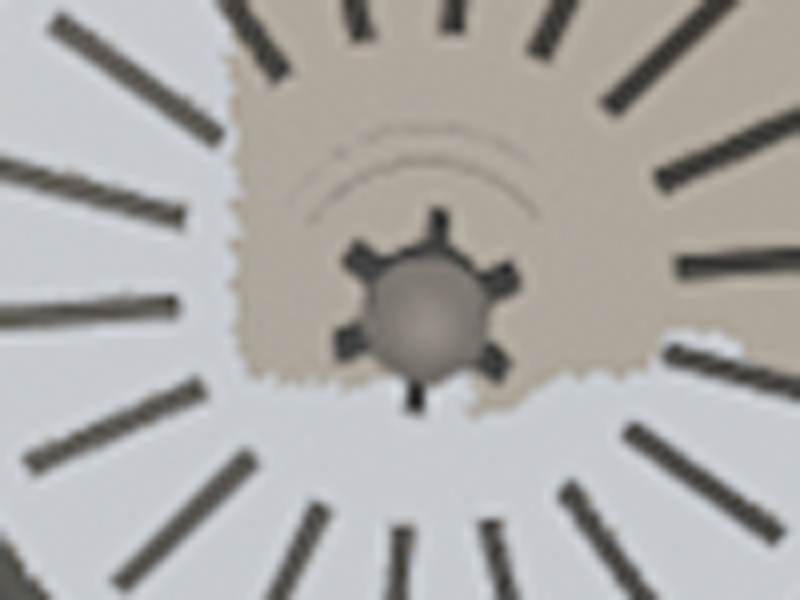

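This crop shows the drive shaft: the steel nose at (426,312) and six teeth ending at (438,212), (515,275), (503,368), (414,408), (338,343) and (350,255).

Run:
```python
from h import *
import pickle
m=pickle.load(open("w1.pkl","rb"))
P=np.array([(438,212),(515,275),(503,368),(414,408),(338,343),(350,255)])/8+[267-.44,135-.44]
W=np.array([ray("wrist",u,v,172,m)[:2] for u,v in P]); c=W.mean(0); d=W-c
print("centre",c,"r",np.hypot(*d.T)); a=np.degrees(np.arctan2(d[:,1],d[:,0]))
print("ang",a, "phase mod60",np.degrees(np.angle(np.exp(1j*6*np.radians(a)).mean()))/6)
print("nose",ray("wrist",*(np.array([427,312])/8+[266.6,134.6]),178,m))
```

```text
centre [570.61782353 173.6369309 ] r [13.66514815 13.12647123 13.30999636 13.78515584 13.01399643 12.9742829 ]
ang [ 155.25174225   94.04516228   34.87781131  -25.22948129  -87.7920311
 -144.43986716] phase mod60 -25.544906657532085
nose [569.93052049 174.00285542 178.        ]
```

Request:
carry_out --slide '[[0.14,-0.85,0],[0.14,-0.85,0],[0.14,-0.85,0],[0.14,-0.85,0],[0.14,-0.85,0],[0.14,-0.85,0]]' --dr '[[0,0,0],[0,0,0],[0,0,0],[0,0,0],[0,0,0],[0,0,0]]' --gripper '[100,100,100,100,100,100]'

```text
clock: 3.87
eef_pos: [624.6, -49.6, 400.1]
eef_rot: [-3.14, 0.0, 2.823]
wrist_force: [0.0, 0.6, 0.8]
finger_gap: 87.6
finger_force: 0.0
```

Request:
carry_out --slide '[[0.14,-0.83,-0.4],[0.14,-0.83,-0.4],[0.14,-0.83,-0.4],[0.14,-0.83,-0.4],[0.14,-0.83,-0.4],[0.14,-0.83,-0.4],[0.14,-0.83,-0.4],[0.14,-0.83,-0.4]]' --dr '[[0,0,0],[0,0,0],[0,0,0],[0,0,0],[0,0,0],[0,0,0],[0,0,0],[0,0,0]]' --gripper '[100,100,100,100,100,100,100,100]'

```text
clock: 4.53
eef_pos: [659.7, -252.2, 299.4]
eef_rot: [3.141, -0.002, 2.826]
wrist_force: [-0.0, 0.8, 1.0]
finger_gap: 93.9
finger_force: 0.0
```

Run:
```python
from h import *
import pickle
m=cam("wrist"); s=read_state(); im=shot("wrist","w2"); pickle.dump(m,open("w2.pkl","wb"))
print(s["eef_pos"],s["eef_rot"],s["joints"],s["finger_gap"])
p=proj("wrist",[645,-255,30],m); print(p)
u,v=int(p[0]),int(p[1]); u0=max(0,u-60); v0=max(0,min(v-45,310)); print(u0,v0)
c=cv2.resize(im[v0:v0+90,u0:u0+120,::-1],None,fx=6.6667,fy=6.6667,interpolation=cv2.INTER_CUBIC)
cv2.imwrite("pics/w2b.png",c)
```

```text
[ 659.66017626 -252.21090557  299.43644328] [ 3.14133296e+00 -1.56621451e-03  2.82568878e+00] [-4.17057732e-01  6.70254634e-01  9.90097654e-01  1.00600660e-04
  1.48282480e+00 -1.67195890e+00] 93.8920501806794
[314.36295911 173.62837331]
254 128
```

View pics/w2b.png

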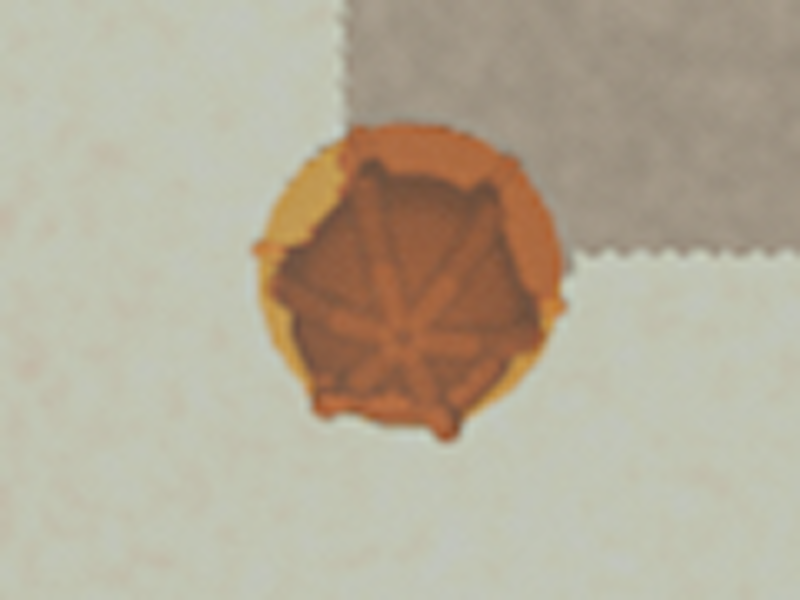

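The crop shows the cone from above with its tip at (404,335). The rib shoulders are at (372,165), (487,190), (540,340), (450,430), (325,403) and (283,285), and the flange circle is centred near (412,275).

Run:
```python
from h import *
import pickle
m=pickle.load(open("w2.pkl","rb")); k=120/800
px=lambda q: np.array(q)*k+[254-.43,128-.43]
P=px([(372,165),(487,190),(540,340),(450,430),(325,403),(283,285)])
for z in (40,46):
    W=np.array([ray("wrist",u,v,z,m)[:2] for u,v in P]); c=W.mean(0); d=W-c
    a=np.degrees(np.arctan2(d[:,1],d[:,0]))
    print(z,"centre",c,"r",np.hypot(*d.T).round(1),a.round(1),np.degrees(np.angle(np.exp(6j*np.radians(a)).mean()))/6)
print("tip",ray("wrist",*px((404,335)),71,m),"flange",ray("wrist",*px((412,275)),4,m))
t=ray("wrist",*px((404,335)),71,m)
for q in [(372,165),(487,190),(540,340),(283,285)]:
    # direction of rib via tip and shoulder points
    d=ray("wrist",*px(q),44,m)-t; print(np.degrees(np.arctan2(d[1],d[0])))
```

```text
40 centre [ 643.10092941 -253.36550302] r [25.9 24.9 24.8 24.8 24.3 23.2] [ 176.7  127.6   56.1   -0.8  -58.3 -116.5] 0.7367827706877325
46 centre [ 642.19989837 -252.96521235] r [25.4 24.5 24.4 24.4 23.9 22.8] [ 176.7  127.6   56.1   -0.8  -58.3 -116.5] 0.7367827706877685
tip [ 643.1874563  -253.83867463   71.        ] flange [ 643.18725106 -253.47362473    4.        ]
175.14340568931314
127.82979770257876
58.34574065382402
-118.9180397339743
```

Request:
carry_out --slide '[[-0.068,-0.006,-0.05],[-0.068,-0.006,-0.15],[-0.068,-0.006,-0.3],[-0.068,-0.006,-0.45],[-0.068,-0.006,-0.58],[-0.068,-0.006,-0.67],[-0.068,-0.006,-0.73],[-0.068,-0.006,-0.752],[-0.068,-0.006,-0.752]]' --dr '[[0,0,-0.0157],[0,0,-0.0314],[0,0,-0.0314],[0,0,-0.0314],[0,0,-0.0314],[0,0,-0.0314],[0,0,-0.0314],[0,0,-0.0314],[0,0,-0.0314]]' --gripper '[100,100,100,100,100,100,100,100,100]'

```text
clock: 5.33
eef_pos: [643.5, -252.6, 112.4]
eef_rot: [3.142, -0.0, 2.63]
wrist_force: [-0.2, -1.2, -0.0]
finger_gap: 94.1
finger_force: 0.0
```

Request:
carry_out --slide '[[0,0,0],[0,0,0],[0,0,0],[0,0,0],[0,0,0],[0,0,0],[0,0,0],[0,0,0]]' --dr '[[0,0,0],[0,0,0],[0,0,0],[0,0,0],[0,0,0],[0,0,0],[0,0,0],[0,0,0]]' --gripper '[40,40,40,40,40,40,40,40]' --newtons 30

```text
clock: 6.0
eef_pos: [643.3, -253.6, 112.3]
eef_rot: [-3.142, 0.0, 2.629]
wrist_force: [-0.2, -0.1, 1.4]
finger_gap: 50.4
finger_force: 30.0
```

Request:
carry_out --slide '[[0,0,0.1],[0,0,0.25],[0,0,0.41],[0,0.05,0.56],[-0.03,0.15,0.68],[-0.06,0.3,0.78],[-0.09,0.45,0.86],[-0.12,0.6,0.92],[-0.14,0.75,0.92],[-0.14,0.8,0.92]]' --dr '[[0,0,0],[0,0,0],[0,0,0],[0,0,-0.01],[0,0,-0.02],[0,0,-0.035],[0,0,-0.05],[0,0,-0.065],[0,0,-0.0728],[0,0,-0.0728]]' --gripper '[40,40,40,40,40,40,40,40,40,40]' --newtons 45

```text
clock: 6.83
eef_pos: [607.5, -49.1, 343.9]
eef_rot: [3.139, 0.001, 2.172]
wrist_force: [-0.4, -0.2, -0.3]
finger_gap: 50.2
finger_force: 45.0
```

Request:
carry_out --slide '[[-0.03,0.15,0],[-0.06,0.3,0],[-0.09,0.45,0],[-0.11,0.6,0],[-0.13,0.74,0],[-0.145,0.85,0],[-0.151,0.909,0],[-0.151,0.909,0],[-0.151,0.909,0]]' --dr '[[0,0,0],[0,0,0],[0,0,0],[0,0,0],[0,0,0],[0,0,0],[0,0,0],[0,0,0],[0,0,0]]' --gripper '[40,40,40,40,40,40,40,40,40]'

```text
clock: 7.58
eef_pos: [570.7, 173.5, 341.7]
eef_rot: [-3.141, 0.0, 2.173]
wrist_force: [0.3, 0.1, -1.5]
finger_gap: 50.5
finger_force: 45.0
```

Run:
```python
from h import *
import pickle
m=cam("wrist"); s=read_state(); im=shot("wrist","w3"); pickle.dump(m,open("w3.pkl","wb"))
t=shot("top","t3")
print(s["eef_pos"],s["eef_rot"],s["finger_gap"],s["finger_force"])
e=s["eef_pos"]
p=proj("wrist",e+[0,0,-85],m); print(p); u,v=p.astype(int)
u0=max(0,u-60); v0=min(max(0,v-45),310); print(u0,v0)
c=cv2.resize(im[v0:v0+90,u0:u0+120,::-1],(800,600),interpolation=cv2.INTER_CUBIC)
cv2.imwrite("pics/w3b.png",c)
```

```text
[570.70489622 173.46708459 341.74244491] [-3.14088109e+00  2.71599610e-05  2.17323042e+00] 50.47443983380086 44.999744390370324
[319.90675535 241.40081443]
259 196
```

View pics/w3b.png

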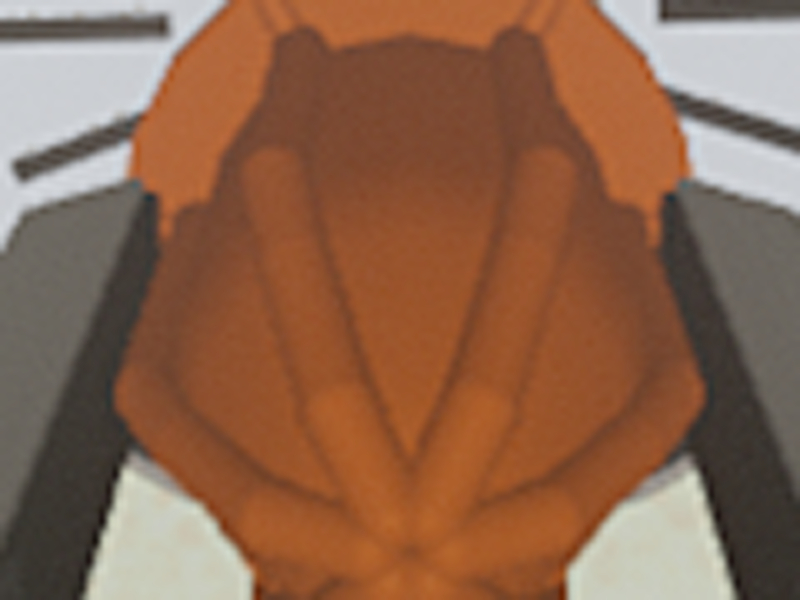

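The cone is held symmetrically. Its ribs at (270,150) and (548,150) mirror about column 409, the side ribs are on the pads, and the tip is at (411,555). I'll check how far the tip sits from the tool axis.

Run:
```python
from h import *
import pickle
m=pickle.load(open("w3.pkl","rb"))
print(ray("wrist",320.2,278.8,300.4,m), ray("wrist",320.2,277.5,300.4,m), proj("wrist",[570.7,173.5,300.4],m))
```

```text
[571.36566889 172.80981171 300.4       ] [570.96816824 173.38807374 300.4       ] [319.87474693 277.04689397]
```

Request:
carry_out --slide '[[0,0,-0.08],[0,0,-0.15],[0,0,-0.18],[0,0,-0.2],[0,0,-0.22],[0,0,-0.235],[0,0,-0.25],[0,0,-0.265],[0,0,-0.275],[0,0,-0.275]]' --dr '[[0,0,0],[0,0,0],[0,0,0],[0,0,0],[0,0,0],[0,0,0],[0,0,0],[0,0,0],[0,0,0],[0,0,0]]' --gripper '[40,40,40,40,40,40,40,40,40,40]'

```text
clock: 8.52
eef_pos: [570.5, 173.7, 273.0]
eef_rot: [-3.141, -0.0, 2.172]
wrist_force: [-0.1, -0.8, -0.5]
finger_gap: 50.2
finger_force: 45.0
```

It went down to 273 mm without resistance, 11 mm below the unmeshed stop, so the splines are meshed. Now I push it down.

Request:
carry_out --slide '[[0,0,0],[0,0,-0.004],[0,0,-0.01],[0,0,-0.016],[0,0,-0.022],[0,0,-0.026],[0,0,-0.026],[0,0,-0.026]]' --dr '[[0,0,0],[0,0,0],[0,0,0],[0,0,0],[0,0,0],[0,0,0],[0,0,0],[0,0,0]]' --gripper '[40,40,40,40,40,40,40,40]'

```text
clock: 9.18
eef_pos: [570.7, 173.8, 267.7]
eef_rot: [3.14, 0.0, 2.172]
wrist_force: [-2.6, -1.1, 7.9]
finger_gap: 50.2
finger_force: 45.0
```

Request:
carry_out --slide '[[0,0,-0.004],[0,0,-0.008],[0,0,-0.01],[0,0,-0.01],[0,0,-0.01],[0,0,-0.01]]' --dr '[[0,0,0],[0,0,0],[0,0,0],[0,0,0],[0,0,0],[0,0,0]]' --gripper '[40,40,40,40,40,40]'

```text
clock: 9.68
eef_pos: [570.7, 173.7, 266.9]
eef_rot: [3.139, 0.001, 2.172]
wrist_force: [-8.2, -2.3, 20.5]
finger_gap: 50.4
finger_force: 45.0
```

Run:
```python
from h import *
im=shot("wrist","w4"); s=shot("scene","s4"); m=cam("wrist"); st=read_state(); print(st["wrist_force"],st["moment"],st["eef_pos"],st["finger_force"])
out=np.zeros((600,800,3),np.uint8)
out[:360,:576]=cv2.resize(im[:,:,::-1],(576,360)); out[360:600,:400]=cv2.resize(s[130:250,290:490,::-1],(400,240),interpolation=cv2.INTER_CUBIC)
cv2.imwrite("pics/c4.png",out)
```

```text
[-7.71164212 -2.89726464 20.63594341] [-0.59721694  1.72291858 -0.01737834] [570.6546227  173.70795766 266.95522934] 45.00662861857563
```

View pics/c4.png

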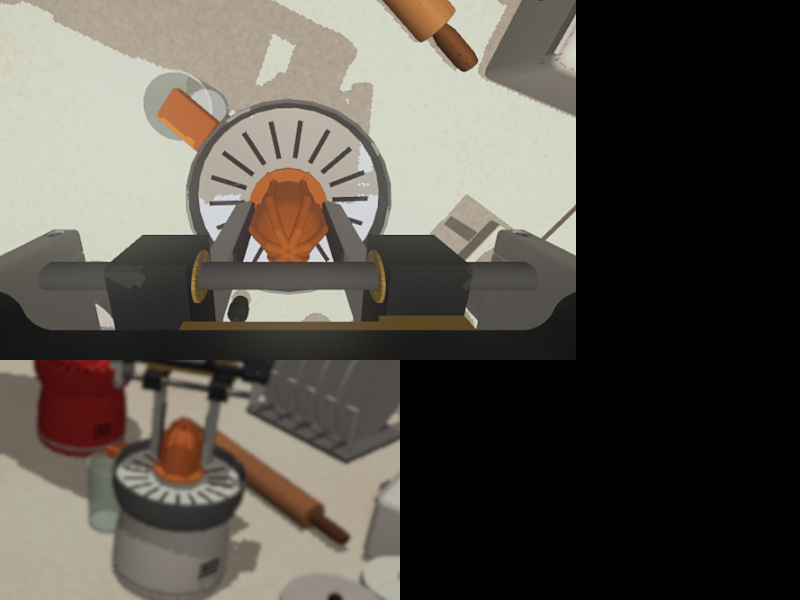

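The wrist view (top left) shows the spout tipped down at (187,118) over the tumbler (185,105). The cone sits low in the press at (288,215) between the fingers, and the scene crop shows it upright. The drive is at its stop (20 N, TCP 267), so I'll ease the 8 N side load by about 1 mm.

Request:
carry_out --slide '[[-0.002,0,0],[-0.004,-0.001,0],[-0.004,-0.001,0],[-0.004,-0.001,0],[-0.004,-0.001,0],[-0.004,-0.001,0]]' --dr '[[0,0,0],[0,0,0],[0,0,0],[0,0,0],[0,0,0],[0,0,0]]' --gripper '[40,40,40,40,40,40]'

```text
clock: 10.28
eef_pos: [570.3, 173.6, 267.0]
eef_rot: [3.137, 0.002, 2.172]
wrist_force: [-1.8, 0.3, 17.0]
finger_gap: 50.2
finger_force: 45.0
```

The side load is gone, and 17 N of downward push holds the drive at its stop.

```bash
python3 -c "
from cell import *
print(sign_off())"
```

```text
the job is handed in; nothing more can be done
None
```

I handed the job in at about 10 s of the 64 s, with no verdict returned: the spout is fully down over the tumbler, and the cone is meshed, home, and still gripped and pressed to the drive's bottom stop with about 17 N.

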